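# Slide the loupe plate out over the petri dish and hold it

## Task

Slide the loupe plate (it has a black grip to hold it by) outward along the blue riser, keeping it lying on the riser, until the red line across it is right at the riser's outer edge, square and centred, so that the lens stands over the petri dish on the desk. The plate is lens-heavy and would tip off there, so finish while still holding it level on the riser; do not let go. Do not touch the dish and leave everything else where it is.

Things in the scene. Friction and masses are not known exactly. Their poses are not given: they have to be found in the camera images.
- riser: blue painted metal riser (low bench) fixed to the desk, 190 x 90 mm flat smooth top, 80 mm high, no rails. Origin on the desk under its centre; +x points outward (towards the side where the petri dish stands), z up. The outer top edge is 95 mm from the origin along +x.
- riser_edge (a point): middle of the riser's outer top edge, 80 mm above the desk; same axes as the riser (x outward, y along the edge)
- plate: loupe plate, loose, flat on the riser, about 0.45 kg: aluminium bar 56 mm wide, 6 mm thick, from x = -120 to +55 mm, black lens ring (72 mm across, 13 mm high) centred at x = +85 mm, black grip near its inner end. Origin on the underside, below the middle of the red line; +x to the lens, z up. Centre of mass at x = +35 mm: with the line at the edge it tips unless the grip is held down with about 2 N.
- plate_mark (a point): middle of the 3 mm wide red line across the bar, on the underside (equal to the plate's origin; plate's axes). It belongs at riser_edge; it starts 60 to 100 mm inside the edge, with the bar up to 0.15 rad askew.
- plate_grip (a point): grasp point in the plate's upright black grip, 95 mm behind the red line (plate's axes), 34 mm above the plate's underside. The grip is a block 40 mm long (plate x), 16 mm wide (plate y, the width to pinch), its top 51 mm above the underside. Fingers that reach 19 mm past this point clear the bar by 9 mm. A firm pinch does not slip.
- plate_lens (a point): centre of the lens, at the plate's underside, 85 mm outward of the red line
- dish: loose shallow round petri dish with lid, 62 mm across, 15 mm high, standing on the desk 85 mm outward of the riser's edge on the riser's centre line; origin centre of its underside
- tube_rack: yellow tube rack 50 x 104 x 38 mm, loose bystander behind the riser; origin centre of its underside
- timer: white timer 62 x 62 x 19 mm, loose bystander behind the riser; origin centre of its underside
- coverslips: small white coverslip box 29 x 29 x 20 mm, loose bystander behind the riser; origin centre of its underside
- objective_case: objective case 36 x 36 x 52 mm with black cap, loose bystander behind the riser; origin centre of its underside
- stapler: red stapler 32 x 128 x 43 mm, loose bystander behind the riser; origin centre of its underside
Mind the look-alikes: they are no part of the job. There is more than one size of the plate; the job needs the larger.

How it is judged:
At the end, for the whole second after the job is handed in: Red line within 5 mm of the riser's edge and 10 mm of its middle, plate square within 0.08 rad, level within 0.05 rad, on the riser (height within 5 mm, touching), lens within 18 mm of the dish's centre, at rest, held by the fingers with over 1 N (x of plate_mark in the frame of riser_edge between -0.005 and 0.005 m and y of plate_mark in the frame of riser_edge between -0.01 and 0.01 m and z of plate_mark in the frame of riser_edge between -0.005 and 0.005 m and angle between the x axis of plate and the x axis of riser, either way round below 0.08 rad and angle between plate's own z axis and vertical below 0.05 rad and horizontal distance between plate_lens and dish below 0.018 m and contact force between the fingers and plate above 1 N and contact force between plate and riser above 0.3 N and linear speed of plate below 0.02 m/s); the arm keeps its last pose, push and grip.
It fails at once if the plate is lifted more than 15 mm off the riser (z of plate_mark in the frame of riser_edge above 0.015 m).
It fails at once if the plate tips by more than 0.2 rad (angle between plate's own z axis and vertical above 0.2 rad).
It fails at once if the petri dish is pushed away by more than 8 mm (distance of dish from where it was at the start of the episode above 0.008 m).
It fails at once if the dish is touched by the robot or by the plate (contact force between dish and the arm above 0.3 N or contact force between dish and the fingers above 0.3 N or contact force between dish and plate above 0.3 N).
It fails at once if a bystander is moved by more than 15 mm (distance of any of tube_rack, timer, coverslips, objective_case, stapler from where it was at the start of the episode above 0.015 m).
It also fails if it takes over 32 s, if anything falls off the work surface, if the arm or the gripper's body presses on something with over 40 N, if the wrist force passes 120 N, or if a joint passes its speed limit or range.

## Robot

A 7-joint arm with a two-finger parallel gripper is mounted at the origin on a cart in front of the work surface, level with it; the furniture and walls round the work are solid. World frame = base frame: x ahead of the robot, y to its left, z up, the work surface at z = 0. Lengths are in m, angles in rad, forces in N, time in s.
With the tool pointing down it reaches from about 0.4 to 0.875 m from the base axis. Payload 4.4 kg.
Tool frame: the origin (TCP) lies on the mounting face of the last link; the fingertips stand 173 mm ahead of it and the grasp point (between the pads) lies 155 mm ahead of it; z points along the fingers, y is the line along which they close (so a half turn about z gives the same grasp; the last joint's range is limited). The gripper opens to 85 mm and grips with 20 to 120 N. Pads are 22 mm wide; open, the fingers measure 114 mm over their backs; the gripper's body (76 mm by 85 mm) begins 54 mm behind the grasp point. The pads swing forward as they close: fully open they stand 13 mm farther back than shut.
Start: joints at [-1.225, 0.628, 0.038, 1.517, -0.027, 0.996, -0.02], TCP at [0.26, 0.596, 0.405] pointing down, gripper open.
Joint ranges: [-3.06, 3.06], [-0.37, 2.12], [-1.25, 1.32], [0.18, 2.47], [-1.1, 4.24], [0.23, 1.98], [-2.94, 2.94]. Speed limits (rad/s): [2.57, 2.57, 3.14, 3.14, 3.14, 3.14, 3.14].

## Interface

Orientations are given as a rotation vector (axis times angle).
In Python, from cell import * gives the robot as it stands. The module is installed in compiled form; this text tells all that it offers.
- The arm moves only by the tool servo_tool, never from a script. Its argument "increments" is a list that holds one entry, the list of rows, each a list of 6 numbers: the shift along the tool's x, y, z scaled (see below), then the turn, a rotation vector about the tool's x, y, z scaled (see below). In form: [[[tx, ty, tz, rx, ry, rz], ...]]. A call has 1 to 20 rows; each row shifts and turns the commanded pose from where the row before left it, along the tool's axes as they then stand; what a row does not reach is not made up. The controller multiplies each number of a shift by 2 cm and each number of a turn by 0.1 rad. A row lasts 1/12 s, in which the tool goes at most 41.7 mm and 7.16 degrees, less where a joint would pass 70% of its speed; a pose out of reach is approached as far as the arm can. A call with a number of a shift or a turn outside -1 to 1 is refused whole. A call with a gripper value outside its range is refused whole. "fingers" is the closure, from 0 (fully open) to 1 (shut), set as the call begins (left out, the last holds). The fingers move at their own pace and stop on an object; "grip_force" is the grip in N (left out, the last holds). Time passes only in rows, so rows that do not move let the fingers close. It gives the time, the measured TCP pose, the force, the opening and the grip force at its end, in the units of the state.
- sense(): the state, without advancing time (a new reading comes with each control period).
- get_image(name): name is "side" or "top"; returns a dict with "image" (480x640x3 uint8, red, green, blue), "z_map" (480x640 float32, m along the optical axis (not along the pixel's ray), 0 where there is no reading), "vertical_fov" (degrees; the focal length in pixels is half the picture's height over the tangent of half this angle, whatever the lens; pixels are square), "cx", "cy" (the principal point, pixels), "rvec" (rotation vector, rad) and "tvec" (3), from world to camera coordinates, as OpenCV has them. Camera axes: x right, y down, z forward; pixel columns grow to the right and rows downward; lengths in m; the calibration is good to about 2 mm. A picture is of the moment at which its call begins.
- hand_in(): hands the job in; it is judged then, once.
Trained networks look in a picture, given as the dict that the camera call returned (one of the last four; its "shot" number tells which), for a name from the list of things; names that differ only in an ending like _2 or _b are one class to them, and where a whole thing is asked for, a point or a joint stands for the part that bears it (a point fixed in the world has none). Each returns a list of dicts, best first, with "conf" (0 to 1); they miss things now and then, are a little off and sometimes report something else, mostly with a low value. They report only what shows in the picture. A call takes as long as a camera call. They do not tell look-alikes from the thing itself.
- recognise(query, picture): "box" ([centre column, centre row, width, height] in pixels, round what is visible of it).
- mark_of(query, picture): "pixel" ([column, row] in pixels: a listed point, or the origin of a listed thing).
The state is a dict: "time_s": time; "joint_positions": joint angles; "qvel": joint speeds; "joint_torque": joint torques, N m; "tcp_pos": TCP position; "ee_rot": TCP orientation; "contact_force": force on the tool from outside, world axes, zero at the start; "wrist_torque": the same for the moment, N m; "width": finger opening in m; "grip_force": force on a finger pad.
Only numpy, scipy, OpenCV 4.12 (cv2) and the standard library are available. Lean on these libraries where they do the work, as an engineer would, in place of code of your own. Each camera call takes 0.05 s, during which the arm holds its last target. There are 200 camera calls.

## Working session

There is one attempt and no reset: what is moved stays moved. The work goes in short steps, Python scripts to look and compute and a tool call to move; the robot and the scene stay as the last step left them, time stands still between calls to the robot, and variables do not carry over. Pictures are saved under pics/ and viewed, at most 10 in all, crops included, and the job is handed in when it is done.

Besides the shell and the picture viewer there is one more tool, called as name(argument=value, ...) on one line, values as JSON. servo_tool: Moves the arm, as the interface text tells. Its arguments: {"type":"object","properties":{"increments":{"type":"array","items":{"type":"array","items":{"type":"array","items":{"type":"number"}}}},"fingers":{"type":"number"},"grip_force":{"type":"number"}},"required":["increments"]}

```bash
mkdir -p pics; cat > h.py <<'E'
from cell import *
import numpy as np, cv2
def cam(p):
    f=240/np.tan(np.radians(p["vertical_fov"])/2)
    R=cv2.Rodrigues(np.array(p["rvec"],float))[0]; t=np.array(p["tvec"],float).ravel()
    return f,R,t
def atz(p,px,z):
    f,R,t=cam(p); d=R.T@np.array([(px[0]-p["cx"])/f,(px[1]-p["cy"])/f,1]); o=-R.T@t
    return o+d*(z-o[2])/d[2]
def depth(p,px):
    f,R,t=cam(p); c,r=int(round(px[0])),int(round(px[1])); z=np.median(p["z_map"][max(r-1,0):r+2,max(c-1,0):c+2])
    return R.T@(z*np.array([(px[0]-p["cx"])/f,(px[1]-p["cy"])/f,1])-t)
def cloud(p):
    f,R,t=cam(p); v,u=np.mgrid[:480,:640]; z=p["z_map"]
    return ((np.dstack([(u-p["cx"])/f*z,(v-p["cy"])/f*z,z])-t)@R)
def save(p,n): cv2.imwrite(n,p["image"][:,:,::-1])
E
python3 - <<'E'
from h import *
np.set_printoptions(precision=4,suppress=True)
s=sense();print(s)
for n in("top","side"):
    p=get_image(n);save(p,f"pics/{n}0.png");f,R,t=cam(p);print(n,f,-R.T@t,R[2])
    for q,z in(("riser",0),("riser_edge",.08),("plate",.08),("plate_mark",.08),("plate_grip",.114),("plate_lens",.08),("dish",0)):
        for m in mark_of(q,p)[:3]: print(q,round(m["conf"],2),np.array(m["pixel"]),atz(p,m["pixel"],z)[:2],depth(p,m["pixel"]))
E
```

```text
{'time_s': 0.0, 'joint_positions': array([-1.2248,  0.6293,  0.0384,  1.5184, -0.027 ,  0.9963, -0.02  ]), 'qvel': array([-0.0014,  0.001 ,  0.0018,  0.0011,  0.0001, -0.0012,  0.0007]), 'joint_torque': array([ -0.0008, -56.3388,   1.2262, -19.3443,   0.011 ,   0.0104,
         0.    ]), 'tcp_pos': array([0.26  , 0.5954, 0.4038]), 'ee_rot': array([-0.6422, -3.0749,  0.0028]), 'contact_force': array([ 0.1693,  0.4255, -0.3737]), 'wrist_torque': array([-0.0023, -0.0176,  0.0024]), 'grip_force': 0.0, 'width': 0.08548642530484118}
top 461.6427602728639 [ 0.4196 -0.0576  0.9519] [ 0.2044  0.0451 -0.9778]
riser 0.59 [281.6 260. ] [0.5561 0.0462] [0.5437 0.0368 0.0865]
riser_edge 0.35 [338.  197.5] [ 0.69   -0.0417] [ 0.7021 -0.041   0.0408]
plate 0.91 [285.5 252.8] [0.5599 0.0335] [0.5589 0.0329 0.0858]
plate 0.67 [360.3 338.8] [ 0.4333 -0.1386] [ 0.4345 -0.1458  0.0021]
plate_mark 0.78 [288.1 251.7] [0.563  0.0291] [0.5621 0.0285 0.0858]
plate_mark 0.57 [362.4 338.9] [ 0.434  -0.1424] [ 0.4352 -0.1497  0.0046]
plate_grip 0.75 [392.4 362.5] [ 0.4052 -0.1985] [ 0.4039 -0.2119  0.0343]
plate
[... 495 characters left out ...]
late 0.6 [232.  333.2] [ 0.4493 -0.2222] [ 0.4336 -0.1543  0.0056]
plate 0.58 [305.1 234.7] [0.5685 0.0273] [0.5685 0.0155 0.0886]
plate 0.49 [329.6 316.8] [ 0.6017 -0.1966] [ 0.6059 -0.1357  0.0166]
plate_mark 0.69 [301.6 234.3] [0.5617 0.0291] [0.5617 0.02   0.0866]
plate_mark 0.56 [232.  329.3] [ 0.4485 -0.2141] [ 0.4326 -0.1446  0.005 ]
plate_grip 0.75 [317.1 256.8] [ 0.5874 -0.0854] [ 0.5884 -0.0574  0.0914]
plate_grip 0.65 [207.9 352.7] [ 0.4264 -0.2872] [ 0.4035 -0.2152  0.0289]
plate_grip 0.56 [289.6 194. ] [0.5397 0.1269] [0.5404 0.1041 0.1278]
plate_lens 0.76 [249.3 311.2] [ 0.4728 -0.1764] [ 0.4606 -0.1044  0.0077]
dish 0.8 [328.9 317.3] [ 0.6057 -0.121 ] [ 0.6047 -0.1362  0.0159]
```

View pics/top0.png

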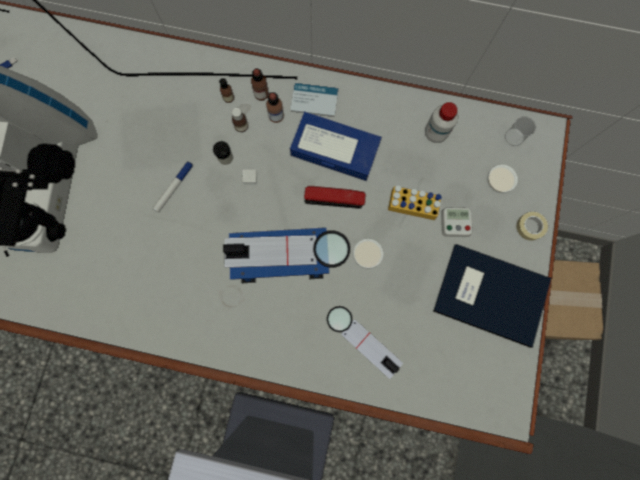

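View pics/side0.png

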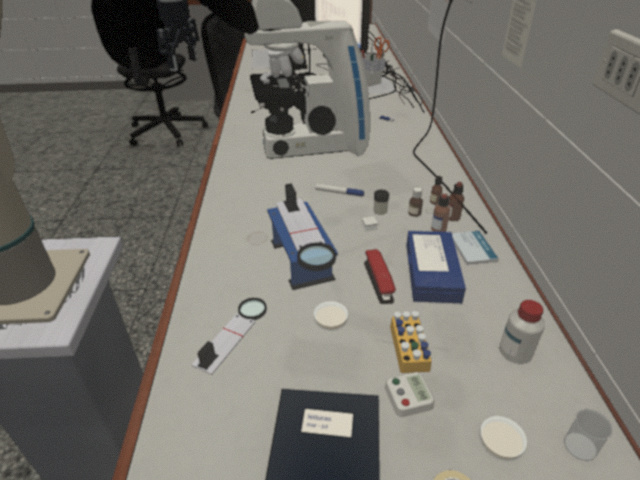

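```bash
python3 - <<'E'
from h import *
np.set_printoptions(precision=4,suppress=True)
for n in("top","side"):
    p=get_image(n);X=cloud(p);I=p["image"].astype(int);hsv=cv2.cvtColor(p["image"],cv2.COLOR_RGB2HSV)
    near=(X[...,0]>.4)&(X[...,0]<.75)&(X[...,1]>-.12)&(X[...,1]<.25)
    red=((hsv[...,0]<8)|(hsv[...,0]>172))&(hsv[...,1]>130)&near&(X[...,2]>.07)&(X[...,2]<.1)
    blue=(hsv[...,0]>95)&(hsv[...,0]<130)&(hsv[...,1]>100)&near&(X[...,2]>.072)&(X[...,2]<.09)
    grip=(X[...,2]>.115)&(X[...,2]<.145)&near
    ring=(X[...,2]>.089)&(X[...,2]<.105)&near
    for k,m in(("red",red),("blue",blue),("grip",grip),("ring",ring)):
        P=X[m]; 
        if len(P)<10: print(n,k,len(P));continue
        r=cv2.minAreaRect((P[:,:2]*1000).astype(np.float32))
        print(n,k,len(P),P.mean(0),r, "box",cv2.boxPoints(r).round(0).tolist())
E
```

```text
top red 0
top blue 1434 [0.5462 0.0445 0.079 ] ((556.9153442382812, 47.331581115722656), (89.19984436035156, 187.49241638183594), 16.095361709594727) box [[488.0, 125.0], [540.0, -55.0], [626.0, -30.0], [574.0, 150.0]]
top grip 218 [0.5401 0.1215 0.1283] ((540.6387939453125, 122.40093231201172), (16.13011932373047, 39.2210693359375), 16.630102157592773) box [[527.0, 139.0], [539.0, 101.0], [554.0, 106.0], [543.0, 143.0]]
top ring 558 [ 0.5817 -0.0376  0.0914] ((569.9108276367188, 28.523941040039062), (70.29051208496094, 232.17811584472656), 11.873137474060059) box [[512.0, 135.0], [559.0, -92.0], [628.0, -78.0], [580.0, 149.0]]
side red 0
side blue 591 [0.5392 0.0363 0.0816] ((558.0679931640625, 42.130828857421875), (86.39582824707031, 182.94227600097656), 15.814266204833984) box [[492.0, 118.0], [541.0, -58.0], [625.0, -34.0], [575.0, 142.0]]
side grip 151 [0.5424 0.1166 0.1278] ((541.9475708007812, 122.96885681152344), (15.824126243591309, 43.3198127746582), 15.490466117858887) box [[529.0, 142.0], [540.0, 100.0], [555.0, 104.0], [544.0, 146.0]]
side ring 1020 [ 0.5793 -0.0216  0.0919] ((571.6630249023438, 30.047256469726562), (70.79061126708984, 238.49607849121094), 10.826014518737793) box [[514.0, 141.0], [559.0, -94.0], [629.0, -80.0], [584.0, 154.0]]
```

The top view shows the large plate on the blue riser, with its red line at (288,251), grip at (235,250) and lens at (332,248). The dish is at (368,254). The small look-alike plate on the desk is at (362,339). I'll now refine the yaw and check that the path is clear.

```bash
cat >> h.py <<'E'
from scipy.spatial.transform import Rotation as Ro
def plan(target,yawy,s=None):
    """shift in tool units (after the turn) and turn (tool) to a pointing-down pose with tool y at world angle yawy"""
    s=s or sense(); R0=Ro.from_rotvec(s["ee_rot"]); y=np.array([np.cos(yawy),np.sin(yawy),0]);z=np.array([0,0,-1.]);x=np.cross(y,z)
    R1=Ro.from_matrix(np.c_[x,y,z]); 
    return R1.inv().apply(np.array(target)-s["tcp_pos"])/.02,(R0.inv()*R1).as_rotvec()/.1
E
python3 - <<'E'
from h import *
np.set_printoptions(precision=4,suppress=True)
for n in("top","side"):
    p=get_image(n);X=cloud(p);hsv=cv2.cvtColor(p["image"],cv2.COLOR_RGB2HSV)
    a=np.array([.557,.045]);d=np.array([np.sin(.28),-np.cos(.28)]);e=np.array([-d[1],d[0]])
    # red line pixels projected to z=.086
    U=np.array([atz(p,(u,v),.086) for v in range(200,300) for u in range(250,350) if (hsv[v,u,0]<10 or hsv[v,u,0]>170) and hsv[v,u,1]>60 and .06<X[v,u,2]<.12])
    U=U[np.abs(U[:,:2]-[.563,.029]).max(1)<.04] if len(U) else U
    if len(U)>5:
        w,V=np.linalg.eigh(np.cov(U[:,:2].T));print(n,"red",len(U),U.mean(0),"line angle",np.degrees(np.arctan2(V[1,1],V[0,1])))
    # lens ring, dark pixels at z=.093
    Q=np.array([atz(p,(u,v),.093)[:2] for v in range(200,300) for u in range(280,360) if p["image"][v,u].max()<60 ])
    Q=Q[np.hypot(*(Q-[.582,-.052]).T)<.05]; r=cv2.minEnclosingCircle((Q*1000).astype(np.float32));print(n,"ring",len(Q),r)
    big=(X[...,2]>.2)&(X[...,2]<.6)&(p["z_map"]>0)&(X[...,0]>.1)&(X[...,0]<.9)&(X[...,1]>-.3)&(X[...,1]<.9)
    if big.any():print(n,"tall",X[big].min(0),X[big].max(0))
    for m in mark_of("dish",p)[:2]:print("dish",m["conf"],m["pixel"])
    for m in recognise("dish",p)[:3]:print("dishbox",m["conf"],m["box"],atz(p,m["box"][:2],.012))
th=np.radians(13);print(plan([.541,.1225,.268+.06],th),sense()["joint_positions"])
E
```

```text
top red 45 [0.568  0.0327 0.086 ] line angle -164.83672384660613
top ring 207 ((576.0326538085938, -49.064613342285156), 43.50368118286133)
top tall [0.4521 0.4407 0.2   ] [0.749  0.5637 0.2729]
dish 0.68 [368.3, 252.4]
dishbox 0.72 [368.0, 254.8, 29.4, 27.9] [ 0.604  -0.1267  0.012 ]
dishbox 0.6 [221.1, 151.9, 25.1, 27.9] [0.7564 0.2284 0.012 ]
dishbox 0.33 [281.0, 256.7, 102.0, 53.8] [0.5608 0.0478 0.012 ]
side red 6 [0.5595 0.0321 0.086 ] line angle -164.6637220546937
side ring 225 ((587.10693359375, -57.14466857910156), 39.471839904785156)
side tall [0.1001 0.1182 0.2   ] [0.7542 0.6805 0.489 ]
dish 0.92 [329.3, 315.4]
dishbox 0.92 [329.6, 313.8, 35.4, 35.9] [ 0.6067 -0.124   0.012 ]
(array([-26.2117,   8.3604,   3.8361]), array([-0.    , -0.0008,  9.3206])) [-1.2248  0.6284  0.0385  1.5174 -0.027   0.9963 -0.02  ]
```

servo_tool(increments=[[[0,0,0,0,0,0.906],[0,0,0,0,0,0.906],[0,0,0,0,0,0.906],[0,0,0,0,0,0.906],[0,0,0,0,0,0.906],[0,0,0,0,0,0.906],[0,0,0,0,0,0.906],[0,0,0,0,0,0.906],[0,0,0,0,0,0.906],[0,0,0,0,0,0.906]]], fingers=0)

```text
time_s: 2.03
tcp_pos: [0.2601, 0.5957, 0.4047]
ee_rot: [-1.929, -2.48, -0.0]
contact_force: [-0.1, 0.5, -0.2]
width: 0.0856
grip_force: 0.0
```

servo_tool(increments=[[[-0.95,-0.02,0,0,0,0],[-0.95,-0.02,0,0,0,0],[-0.95,-0.02,0,0,0,0],[-0.95,-0.02,0,0,0,0],[-0.95,-0.02,0,0,0,0],[-0.95,-0.02,0,0,0,0],[-0.95,-0.02,0,0,0,0],[-0.95,-0.02,0,0,0,0],[-0.95,-0.02,0,0,0,0],[-0.95,-0.02,0,0,0,0],[-0.95,-0.02,0,0,0,0],[-0.95,-0.02,0,0,0,0],[-0.95,-0.02,0,0,0,0],[-0.95,-0.02,0,0,0,0],[-0.95,-0.02,0,0,0,0],[-0.95,-0.02,0,0,0,0],[0,0,0,0,0,0]]])

```text
time_s: 3.45
tcp_pos: [0.3309, 0.2962, 0.405]
ee_rot: [1.929, 2.479, -0.002]
contact_force: [0.1, 0.1, 0.8]
width: 0.0853
grip_force: 0.0
```

servo_tool(increments=[[[-0.93,0.67,0.2,0,0,0],[-0.93,0.67,0.2,0,0,0],[-0.93,0.67,0.2,0,0,0],[-0.93,0.67,0.2,0,0,0],[-0.93,0.67,0.2,0,0,0],[-0.93,0.67,0.2,0,0,0],[-0.93,0.67,0.2,0,0,0],[-0.93,0.67,0.2,0,0,0],[-0.93,0.67,0.2,0,0,0],[-0.93,0.67,0.2,0,0,0],[-0.93,0.67,0.2,0,0,0],[-0.93,0.67,0.2,0,0,0],[0,0,0,0,0,0],[0,0,0,0,0,0]]])

```text
time_s: 4.62
tcp_pos: [0.5423, 0.1234, 0.3563]
ee_rot: [1.926, 2.482, -0.0]
contact_force: [-0.3, -0.2, -0.6]
width: 0.0855
grip_force: 0.0
```

```bash
python3 - <<'E'
from h import *
np.set_printoptions(precision=4,suppress=True)
s=sense();print(s["time_s"],s["tcp_pos"],s["ee_rot"],s["joint_positions"],s["contact_force"])
print(plan([.541,.1225,.268],np.radians(14.5)))
p=get_image("side");save(p,"pics/side1.png")
for q in("plate_grip","plate_mark","plate_lens"):
    for m in mark_of(q,p)[:3]:print(q,m["conf"],m["pixel"],atz(p,m["pixel"],.114 if "grip" in q else .08))
E
```

```text
4.6167 [0.5423 0.1234 0.3563] [ 1.9259  2.4819 -0.0002] [-0.4619  0.5704  0.2857  1.8401 -0.222   0.7622  0.1933] [-0.3009 -0.1669 -0.6419]
(array([-0.0273, -0.0754,  4.417 ]), array([-0.0004,  0.0015, -0.0213]))
plate_grip 0.9 [208.9, 349.5] [ 0.427  -0.2816  0.114 ]
plate_grip 0.86 [288.7, 195.1] [0.5379 0.1227 0.114 ]
plate_mark 0.7 [304.3, 235.0] [0.5669 0.0264 0.08  ]
plate_mark 0.63 [231.5, 335.1] [ 0.4489 -0.226   0.08  ]
plate_lens 0.87 [251.0, 309.8] [ 0.4753 -0.1734  0.08  ]
plate_lens 0.66 [314.3, 256.0] [ 0.5838 -0.0406  0.08  ]
```

servo_tool(increments=[[[0,-0.07,0.55,0,0,0],[0,0,0.55,0,0,0],[0,0,0.55,0,0,0],[0,0,0.55,0,0,0],[0,0,0.55,0,0,0],[0,0,0.55,0,0,0],[0,0,0.55,0,0,0],[0,0,0.55,0,0,0],[0,0,0,0,0,0],[0,0,0,0,0,0]]])

```text
time_s: 5.65
tcp_pos: [0.5401, 0.1234, 0.2679]
ee_rot: [-1.923, -2.483, 0.002]
contact_force: [0.6, -0.8, 1.1]
width: 0.086
grip_force: 0.0
```

servo_tool(increments=[[[0,0,0,0,0,0],[0,0,0,0,0,0],[0,0,0,0,0,0],[0,0,0,0,0,0],[0,0,0,0,0,0],[0,0,0,0,0,0],[0,0,0,0,0,0],[0,0,0,0,0,0],[0,0,0,0,0,0],[0,0,0,0,0,0],[0,0,0,0,0,0],[0,0,0,0,0,0]]], fingers=1, grip_force=60)

```text
time_s: 6.65
tcp_pos: [0.5404, 0.1236, 0.2691]
ee_rot: [1.923, 2.484, 0.001]
contact_force: [-0.3, 0.3, 5.7]
width: 0.0152
grip_force: 59.1
```

```bash
cat > m.py <<'E'
from h import *
np.set_printoptions(precision=4,suppress=True)
s=sense();print(s["time_s"],s["tcp_pos"],s["ee_rot"],s["contact_force"],s["wrist_torque"],s["width"],s["grip_force"])
import sys
for n in("top","side"):
    p=get_image(n);save(p,f"pics/{n}{sys.argv[1]}.png");X=cloud(p);hsv=cv2.cvtColor(p["image"],cv2.COLOR_RGB2HSV)
    for q,z in(("riser",0),("riser_edge",.08),("plate_mark",.08),("plate_lens",.08),("dish",0)):
        for m in mark_of(q,p)[:2]:print(n,q,round(m["conf"],2),atz(p,m["pixel"],z)[:2])
    m=(hsv[...,0]>95)&(hsv[...,0]<130)&(hsv[...,1]>100)&(np.abs(X-[.557,.045,.08]).max(2)<.13)&(np.abs(X[...,2]-.08)<.006)
    P=X[m];r=cv2.minAreaRect((P[:,:2]*1000).astype(np.float32));print("blue",r)
    m=(hsv[...,2]>110)&(hsv[...,1]<60)&(np.abs(X-[.57,.0,.086]).max(2)<.16)&(np.abs(X[...,2]-.087)<.007)
    k,L=cv2.connectedComponents(m.astype(np.uint8))[:2]
    m=((hsv[...,0]<12)|(hsv[...,0]>168))&(hsv[...,1]>50)&(np.abs(X-[.57,0,.086]).max(2)<.11)&(np.abs(X[...,2]-.087)<.02)
    U=np.array([atz(p,(u,v),.086)[:2] for v,u in zip(*np.nonzero(m))])
    if len(U)>4:
        rr=cv2.minAreaRect((U*1000).astype(np.float32));w,V=np.linalg.eigh(np.cov(U.T));print("red",len(U),U.mean(0),rr,np.degrees(np.arctan2(V[1,1],V[0,1])))
E
python3 m.py 2
```

```text
6.65 [0.5404 0.1236 0.2691] [1.9232 2.4837 0.001 ] [-0.3262  0.3385  5.6727] [-0.0298  0.1316  0.0351] 0.015237447141582811 59.146265387535095
top riser 0.6 [0.5579 0.0518]
top plate_mark 0.84 [ 0.4339 -0.1405]
top plate_mark 0.78 [0.5602 0.031 ]
top plate_lens 0.65 [ 0.5844 -0.0438]
top plate_lens 0.65 [ 0.4605 -0.0977]
top dish 0.78 [ 0.608  -0.1272]
blue ((558.4024658203125, 42.696083068847656), (89.45079040527344, 177.67852783203125), 16.069107055664062)
red 52 [0.5664 0.032 ] ((564.9085083007812, 31.5421085357666), (54.485023498535156, 3.6830718517303467), 16.870182037353516) -164.22659595728
side riser 0.95 [0.5669 0.0453]
side riser_edge 0.76 [ 0.5824 -0.0429]
side plate_mark 0.9 [0.566  0.0196]
side plate_mark 0.66 [ 0.4475 -0.2245]
side plate_lens 0.93 [ 0.4757 -0.1768]
side plate_lens 0.7 [ 0.5903 -0.0493]
side dish 0.58 [ 0.6086 -0.1185]
blue ((558.1441040039062, 43.484092712402344), (86.60145568847656, 185.32969665527344), 16.34499168395996)
red 18 [0.564  0.0335] ((564.8120727539062, 33.75244140625), (53.290775299072266, 2.0021047592163086), 14.51363468170166) -165.31816587460867
```

servo_tool(increments=[[[-0.1,-0.01,0,0,0,-0.02],[-0.2,-0.01,0,0,0,-0.02],[-0.2,-0.01,0,0,0,-0.02],[-0.2,-0.01,0,0,0,-0.02],[-0.2,-0.01,0,0,0,-0.02],[-0.2,-0.01,0,0,0,-0.02],[-0.2,-0.01,0,0,0,-0.02],[-0.2,-0.01,0,0,0,-0.02],[-0.2,-0.01,0,0,0,-0.02],[-0.2,-0.01,0,0,0,-0.02],[-0.2,-0.01,0,0,0,0],[-0.2,0,0,0,0,0],[-0.2,0,0,0,0,0],[-0.2,0,0,0,0,0],[-0.2,0,0,0,0,0],[-0.1,0,0,0,0,0],[0,0,0,0,0,0],[0,0,0,0,0,0],[0,0,0,0,0,0]]])

```text
time_s: 8.83
tcp_pos: [0.554, 0.0661, 0.2691]
ee_rot: [-1.897, -2.503, -0.002]
contact_force: [-0.8, 2.9, 4.9]
width: 0.0151
grip_force: 59.3
```

```bash
python3 m.py 3; python3 -c "
import cv2
for n in('top','side'):
    i=cv2.imread(f'pics/{n}3.png');c=i[190:310,220:400] if n=='top' else i[190:350,240:400]
    cv2.imwrite(f'pics/{n}3c.png',cv2.resize(c,None,fx=3.6,fy=3.6,interpolation=cv2.INTER_CUBIC))"
```

```text
8.8333 [0.554  0.0661 0.2691] [-1.8972 -2.5033 -0.0024] [-0.7612  2.924   4.9284] [ 0.3609  0.1962 -0.0776] 0.015095278862065454 59.326964020729065
top riser 0.93 [0.5584 0.0474]
top riser_edge 0.17 [ 0.5893 -0.1204]
top plate_mark 0.89 [ 0.4247 -0.1424]
top plate_mark 0.59 [ 0.5805 -0.0246]
top plate_lens 0.78 [ 0.4613 -0.0856]
top plate_lens 0.76 [ 0.6035 -0.1032]
top dish 0.49 [ 0.6105 -0.1229]
blue ((557.0833740234375, 47.50873565673828), (88.90719604492188, 187.0596923828125), 16.069103240966797)
red 53 [ 0.5793 -0.0256] ((579.7808227539062, -25.906564712524414), (54.35072708129883, 3.8109302520751953), 12.599902153015137) -164.5747371716442
side riser_edge 0.85 [ 0.5841 -0.0424]
side plate_mark 0.89 [ 0.5833 -0.0298]
side plate_mark 0.85 [ 0.4468 -0.2224]
side plate_lens 0.75 [ 0.4742 -0.1736]
side plate_lens 0.74 [ 0.6049 -0.0939]
side dish 0.58 [ 0.6051 -0.119 ]
blue ((557.8484497070312, 43.78218078613281), (86.94326782226562, 185.3916473388672), 16.286375045776367)
red 24 [ 0.581  -0.0232] ((581.1909790039062, -23.110118865966797), (53.41514205932617, 2.2886462211608887), 15.755267143249512) -164.28789581404592
```

View pics/top3c.png

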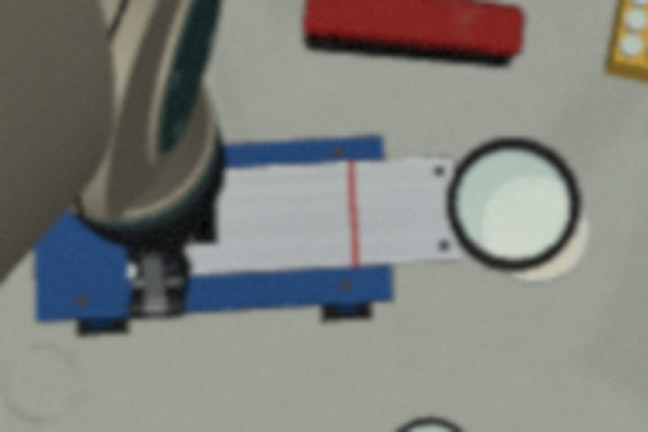

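View pics/side3c.png

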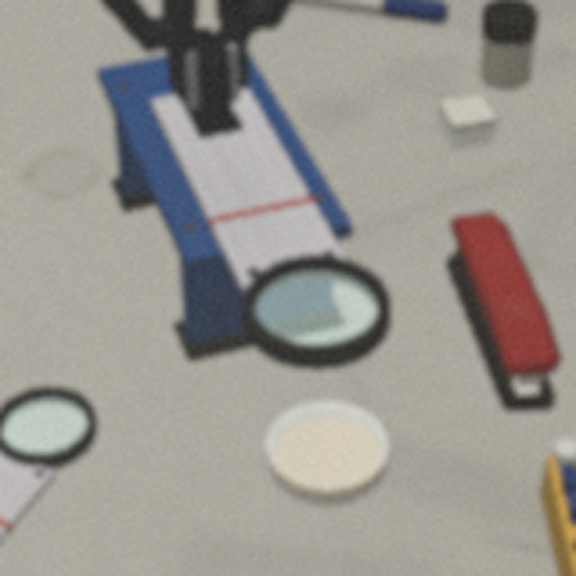

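The top crop shows the red line from (351,163) to (357,266) and the riser edge from (383,137) to (392,300). That leaves about 18 mm to slide outward and about 3 mm to shift towards −y of the riser. The side crop confirms the plate lies flat.

servo_tool(increments=[[[-0.07,-0.01,0,0,0,0],[-0.07,-0.01,0.01,0,0,-0.01],[-0.07,-0.01,0.01,0,0,-0.01],[-0.07,-0.01,0.01,0,0,-0.01],[-0.07,-0.01,0,0,0,-0.01],[-0.07,-0.01,0,0,0,-0.01],[-0.07,-0.01,0,0,0,-0.01],[-0.07,-0.02,0,0,0,-0.01],[-0.07,-0.02,0,0,0,0],[-0.07,-0.02,0,0,0,0],[-0.07,-0.02,0,0,0,0],[0,0,0,0,0,0],[0,0,0,0,0,0],[0,0,0,0,0,0]]])

```text
time_s: 10.6
tcp_pos: [0.5557, 0.0518, 0.2691]
ee_rot: [-1.887, -2.511, -0.006]
contact_force: [-1.4, 6.2, 9.3]
width: 0.0152
grip_force: 59.9
```

```bash
python3 m.py 4; python3 -c "
import cv2
for n in('top','side'):
    i=cv2.imread(f'pics/{n}4.png');c=i[215:285,290:390] if n=='top' else i[220:310,270:370]
    cv2.imwrite(f'pics/{n}4c.png',cv2.resize(c,None,fx=6,fy=6,interpolation=cv2.INTER_CUBIC))"
```

```text
10.6 [0.5557 0.0518 0.2691] [-1.887  -2.5109 -0.0058] [-1.3662  6.2123  9.2973] [ 0.8064  0.2978 -0.0655] 0.015230851327156581 59.93107259273529
top riser 0.72 [0.5702 0.066 ]
top riser 0.55 [0.5594 0.0518]
top plate_mark 0.73 [ 0.5801 -0.0363]
top plate_mark 0.61 [ 0.4315 -0.1421]
top plate_lens 0.81 [ 0.46  -0.094]
top plate_lens 0.65 [ 0.6039 -0.1177]
top dish 0.47 [ 0.6091 -0.1234]
blue ((556.8701171875, 47.23893737792969), (89.11466217041016, 186.73683166503906), 16.047740936279297)
red 53 [ 0.583 -0.039] ((582.7527465820312, -39.11506652832031), (54.4703483581543, 3.428114891052246), 16.162944793701172) -164.2513195580452
side riser 0.61 [0.5625 0.0463]
side riser 0.23 [ 0.6179 -0.0277]
side plate_mark 0.96 [ 0.5836 -0.0415]
side plate_mark 0.6 [ 0.4484 -0.2184]
side plate_lens 0.97 [ 0.6078 -0.1162]
side plate_lens 0.64 [ 0.4746 -0.1702]
side dish 0.66 [ 0.6059 -0.1213]
blue ((557.9171142578125, 43.05121612548828), (86.58002471923828, 185.6887969970703), 15.930791854858398)
red 25 [ 0.5826 -0.0374] ((582.5911865234375, -37.30590057373047), (48.27101135253906, 2.8177108764648438), 16.86021614074707) -164.07151761497033
```

View pics/top4c.png

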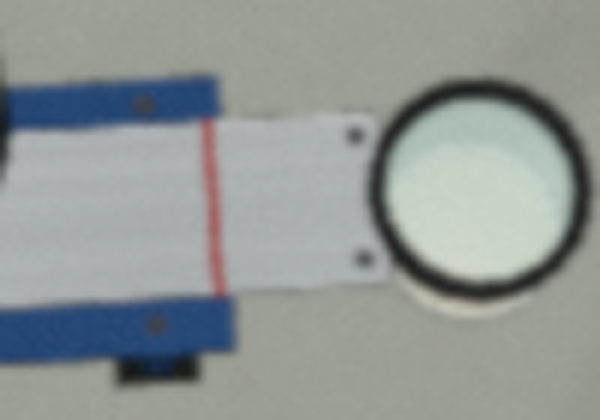

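View pics/side4c.png

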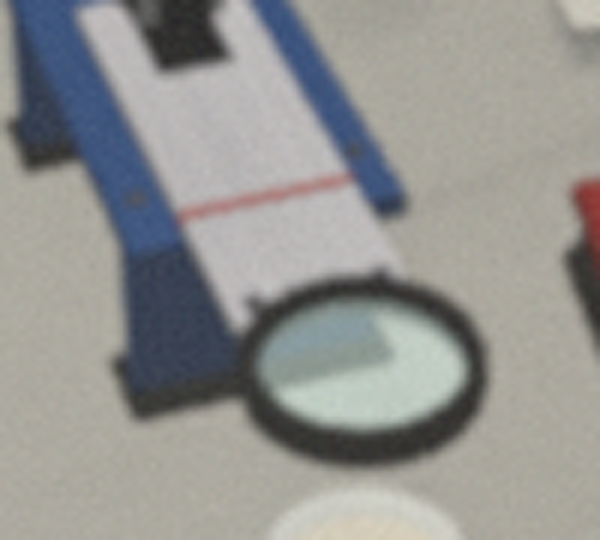

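The top crop shows the red line's midpoint at (213,208) and the edge at (225,208). About 4.5 mm remains along the slide and about 1 mm across.

servo_tool(increments=[[[-0.06,-0.01,0,0,0,0],[-0.06,-0.01,0,0,0,0],[-0.06,-0.01,0,0,0,0],[-0.05,-0.01,0,0,0,0],[0,0,0,0,0,0],[0,0,0,0,0,0],[0,0,0,0,0,0],[0,0,0,0,0,0]]])

```text
time_s: 11.87
tcp_pos: [0.5561, 0.0472, 0.2691]
ee_rot: [-1.887, -2.511, -0.006]
contact_force: [-1.0, 6.2, 9.7]
width: 0.0155
grip_force: 60.1
```

```bash
python3 m.py 5; python3 -c "
import cv2
for n in('top',):
    i=cv2.imread(f'pics/{n}5.png');c=i[215:285,290:390]
    cv2.imwrite(f'pics/{n}5c.png',cv2.resize(c,None,fx=8,fy=8,interpolation=cv2.INTER_CUBIC))"
```

```text
11.8667 [0.5561 0.0472 0.2691] [-1.8868 -2.5108 -0.0057] [-1.0477  6.2066  9.6605] [ 0.9007  0.3701 -0.0127] 0.015465256337900465 60.05598306655884
top riser 0.85 [0.5601 0.045 ]
top plate_mark 0.68 [ 0.4341 -0.1457]
top plate_mark 0.64 [ 0.579  -0.0367]
top plate_lens 0.8 [ 0.4621 -0.0901]
top plate_lens 0.63 [ 0.605  -0.1233]
top dish 0.57 [ 0.6077 -0.123 ]
blue ((558.1648559570312, 42.5587158203125), (88.72178649902344, 177.2081298828125), 16.01844596862793)
red 53 [ 0.5814 -0.0442] ((581.8486328125, -44.00604248046875), (54.532020568847656, 3.436293840408325), 16.102540969848633) -163.50112575111717
side riser 0.81 [0.5613 0.0504]
side riser_edge 0.74 [ 0.5801 -0.0395]
side plate_mark 0.87 [ 0.4505 -0.2212]
side plate_mark 0.63 [ 0.5824 -0.0473]
side plate_lens 0.88 [ 0.6079 -0.1154]
side plate_lens 0.69 [ 0.4788 -0.1756]
side dish 0.61 [ 0.6096 -0.117 ]
blue ((557.8564453125, 43.687660217285156), (86.48103332519531, 186.466552734375), 16.072553634643555)
red 26 [ 0.5827 -0.042 ] ((583.349365234375, -41.67396545410156), (54.23897933959961, 2.789979934692383), 16.0828800201416) -164.14427137086645
```

View pics/top5c.png

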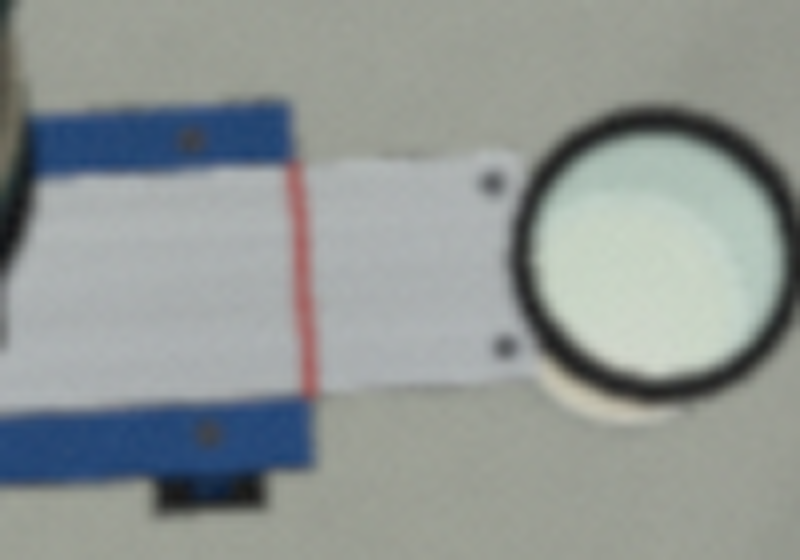

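The red line, from (294,163) to (310,396), now lies on the edge, from (291,100) to (314,466), and it's square and centred. I'm handing in.

```bash
python3 -c "
from cell import *
print(hand_in())"
```

```text
the job is handed in; nothing more can be done
None
```

I slid the loupe plate until its red line sat on the riser's outer edge, square and centred to within about 1 mm in the last top-camera view. I handed the job in at about 12 s with the plate still gripped at 60 N and pressed flat on the riser; hand-in returned no verdict.

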